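# Start and tighten the clamp screw on an inclined jewellery fixture

### The job

Tighten the clamp on the sloping jewellery fixture: take the clamp key from the black tool tray, put it squarely over the winged screw head, and only then, keeping it in line with the screw, turn it clockwise until the screw stops. Touch the fixture and screw only with the key, then lift the key off and stand it gently upright in the black tool tray, without dropping it or disturbing the bottle, jar or loupe.

Things in the scene. Friction and masses are not known exactly. Their poses are not given: they have to be found in the camera images.
- key: Clamp key, 125 mm tall, 0.2-0.3 kg, upright in the tray. Origin: centre of its underside, z up the key. Oblong steel head 56 mm (x) by 32 (y) by 28 high with a pocket in the underside, 35 (x) by 10 (y), 18 deep; steel neck 20 mm in diameter at 28 to 50 mm up; round black handle 28 mm in diameter at 50 to 125 mm up, gripped and turned from its top end.
- tray: Black tool tray, fixed, 150 mm (its x) by 200 mm (its y) outside, rim 24 mm above the bench, walls 6 mm, flat cream floor 8 mm above the bench. Origin: centre of the underside; z up. The key stands on its floor.
- fixture: Fixed clamping fixture: grey base 150 mm (x) by 130 (y) with a steel plate 130 by 110 mm sloping 28 degrees, its low edge to the fixture's -x (roughly the robot), high edge about 0.10 m up. On it a brass heart and a dark strap, 104 by 26 mm, with the winged clamp screw through its middle. Origin: centre of the base's underside, z up.
- wing_top (a point): Centre of the top of the screw's metal wing, turning with it; about 0.10 m up. z: out along the screw axis, 28 degrees from vertical, leaning to the fixture's -x; x: along the wing. Wing 32 mm long, 7 thick, 16 high, upper edge rounded, on a flange 48 mm wide whose top is 16 mm below this point. Key pocket: 1.5 mm play each side, fits either way round; fully on when its underside meets the flange.
- screw (a joint): Turn of the clamp screw, rad: grows clockwise seen from outside (0 to 0.3 at the start), firm stop at 1.2. The screw and strap go in 2.5 mm per rad. Turning takes about 0.12 N m; it stays where it is left.
- bottle: Bystander: clear glass bottle with white cap, 72 mm in diameter, 150 mm tall. Origin: centre of its underside.
- jar: Bystander: white jar with aluminium lid, 56 mm in diameter, 58 mm tall. Origin: centre of its underside.
- loupe: Bystander: black stand loupe, 48 mm in diameter, 50 mm tall. Origin: centre of its underside.
There are look-alikes about, which are no part of the job. Leave any purple look-alike of the key alone.

How it is judged (in metres and radians):
On the way, in this order (a step that is already met when the one before it is completed fails the run):
1. the key is on the screw, square and in line with it (within 0.12 rad, at least 11 mm on), before the screw has been turned (joint below 0.45) (angle between the z axis of key and the z axis of wing_top, either way round below 0.12 rad and x of key in the frame of wing_top between -0.004 and 0.004 m and y of key in the frame of wing_top between -0.004 and 0.004 m and z of key in the frame of wing_top below -0.011 m and value of joint screw below 0.45 rad), for 0.2 s.
2. the screw is turned to its stop (past 1.05 rad) with the key still on it and in line (angle between the z axis of key and the z axis of wing_top, either way round below 0.12 rad and x of key in the frame of wing_top between -0.004 and 0.004 m and y of key in the frame of wing_top between -0.004 and 0.004 m and z of key in the frame of wing_top below -0.009 m and value of joint screw above 1.05 rad), for 0.2 s.
At the end, for the whole second after the job is handed in: The screw is at its stop (joint past 1.05 rad) and the key stands upright (within 0.08 rad), at rest and released, on the floor of the black tool tray (origin within 70 mm and 95 mm of the tray's centre along its x and y, less than 12 mm above its underside) (value of joint screw above 1.05 rad and angle between key's own z axis and vertical below 0.08 rad and x of key in the frame of tray between -0.07 and 0.07 m and y of key in the frame of tray between -0.095 and 0.095 m and z of key in the frame of tray below 0.012 m and linear speed of key below 0.03 m/s); the robot touches nothing.
It fails at once if the screw is turned while the key is out of line with it by more than 0.17 rad (velocity of joint screw above 0.3 rad/s and angle between the z axis of key and the z axis of wing_top, either way round above 0.17 rad).
It fails at once if the fingers or arm push on the fixture or its screw (over 3 N) (contact force between any of the fingers, the arm and fixture above 3 N).
It fails at once if the key is dropped (falls faster than 0.5 m/s out of the fingers) (linear speed of key above 0.5 m/s and contact force between the fingers and key below 0.3 N).
It fails at once if the bottle, jar or loupe is disturbed (moved over 25 mm or tipped over 0.3 rad) (distance of any of bottle, jar, loupe from where it was at the start of the episode above 0.025 m or angle between any of bottle, jar, loupe's own z axis and vertical above 0.3 rad).
It also fails if it takes over 67 s, if anything falls off the work surface, if the arm or the gripper's body presses on something with over 40 N, if the wrist force passes 120 N, or if a joint passes its speed limit or range.

### The arm

A 7-joint arm with a two-finger parallel gripper is mounted at the origin on the work surface. World frame = base frame: x ahead of the robot, y to its left, z up, the work surface at z = 0. Lengths are in mm, angles in rad, forces in N, time in s.
With the tool pointing down it reaches from about 350 to 900 mm from the base axis. Payload 7.2 kg.
Tool frame: the origin (TCP) lies on the centre line of the jaws, within the pads' length; the fingertips stand 25 mm ahead of it and the grasp point (between the pads) lies 6 mm ahead of it; x points along the fingers, z is the direction in which the jaws open and shut, and the axes are right-handed (so a half turn about x gives the same grasp; the last joint's range is limited). The gripper opens to 88 mm and grips with 3 to 60 N. Pads are 20 mm wide; open, the fingers measure 115 mm over their backs; the gripper's body (75 mm by 178 mm) begins 61 mm behind the grasp point.
Start: joints at [1.217, 0.411, -0.013, 1.596, 0.006, 1.134, -0.082], TCP at [176.191, -599.654, 247.653] pointing down, gripper open.
Joint ranges: [-2.95, 2.95], [-0.29, 1.99], [-1.47, 1.44], [0.14, 2.54], [-1.03, 4.17], [0.13, 1.85], [-2.86, 2.86]. Speed limits (rad/s): [2.39, 2.39, 3.01, 3.01, 3.14, 3.14, 3.14].

### API

Orientations are given as a unit quaternion [x, y, z, w].
In Python, from plant import monitor, imaging, arm, models gives the robot as it stands.
- The arm moves only by the tool servo_tool, never from a script. Its argument "motion" is one flat list of numbers, 7 for each row, row after row: the finger opening in cm, from 0 to 8.78, then the shift along the tool's x, y, z in cm, then the turn, a rotation vector about the tool's x, y, z in rad. A call has 1 to 20 rows; each row shifts and turns the commanded pose from where the row before left it, along the tool's axes as they then stand; what a row does not reach is not made up. A row lasts 1/8 s, in which the tool goes at most 62.5 mm and 10.7 degrees, less where a joint would pass 70% of its speed; a pose out of reach is approached as far as the arm can. A call is refused whole if a number of a shift passes 6.25 or a number of a turn 0.188, either way. A call with a gripper value outside its range is refused whole. The fingers move at their own pace and stop on an object; "grip_force" is the grip in N (left out, the last holds). Time passes only in rows, so rows that do not move let the fingers close. It gives the time, the measured TCP pose, the force and the opening at its end, in the units of the state.
- monitor.state(): the state, without advancing time (a new reading comes with each control period).
- imaging.grab_frame(name): name is "scene" or "top" or "wrist"; returns a dict with "frame" (420x560x3 uint8, red, green, blue), "intrinsics" (3x3 intrinsics, pixels), "rvec" (rotation vector, rad) and "tvec" (3), from world to camera coordinates, as OpenCV has them; the wrist camera has in their place "T_tool_cam" (4x4, takes a point from camera to tool coordinates, whose origin is the TCP and whose axes are the tool frame's). Camera axes: x right, y down, z forward; pixel columns grow to the right and rows downward; lengths in mm; the calibration is good to about 2 mm. A picture is of the moment at which its call begins: read the wrist's pose just before it. There is no depth.
- arm.finish_job(): hands the job in, once; it reports no verdict.
Trained networks look in the newest picture that a camera, given by its name, has taken for a name from the list of things; names that differ only in an ending like _2 or _b are one class to them, and where a whole thing is asked for, a point or a joint stands for the part that bears it (a point fixed in the world has none). Each returns a list of dicts, best first, with "conf" (0 to 1); they miss things now and then, are a little off and sometimes report something else, mostly with a low value. They report only what shows in the picture. A call takes as long as a camera call. They do not tell look-alikes from the thing itself.
- models.silhouettes(thing, camera): "pixels" (420x560 bool, what is visible of it) and "box" ([centre column, centre row, width, height] in pixels, round what is visible of it).
The state is a dict: "clock": time; "qpos": joint angles; "qd": joint speeds; "joint_torque": joint torques, N m; "tool_pos": TCP position; "ee_rot": TCP orientation; "wrist_force": force on the tool from outside, world axes, zero at the start; "torque": the same for the moment, N m; "width": opening from 0.0 (shut) to 1.0 (fully open).
Only numpy, scipy, OpenCV 4.12 (cv2) and the standard library are available. Lean on these libraries where they do the work, as an engineer would, in place of code of your own. Each camera call takes 0.05 s, during which the arm holds its last target. There are 200 camera calls.

## Working session

There is one attempt and no reset: what is moved stays moved. The work goes in short steps, Python scripts to look and compute and a tool call to move; the robot and the scene stay as the last step left them, time stands still between calls to the robot, and variables do not carry over. Pictures are saved under pics/ and viewed, about 8 in all and at most 12, crops included, and the job is handed in when it is done.

Besides the shell and the picture viewer there is one more tool, called after "Call:" as a command line: name --argument value ..., lists and objects as JSON in quotes. servo_tool: Moves the arm, as the interface text tells. Its arguments: {"type":"object","properties":{"motion":{"type":"array"},"grip_force":{"type":"number"}},"required":["motion"]}

```bash
ls; mkdir -p pics; python3 - <<'E'
from plant import monitor, imaging, arm, models
import cv2,numpy as np
s=monitor.state();print({k:np.round(v,3) for k,v in s.items()})
ims=[]
for c in ["scene","top"]:
    d=imaging.grab_frame(c);ims.append(d["frame"]);print(c,d["intrinsics"],d["rvec"],d["tvec"])
    for n in ["key","tray","fixture","wing_top","bottle","jar","loupe"]:
        for r in models.silhouettes(n,c): print(n,round(r["conf"],2),np.round(r["box"],1))
    cv2.imwrite(f"pics/{c}0.png",cv2.resize(d["frame"][:,:,::-1],(784,588),interpolation=cv2.INTER_CUBIC))
E
```

```text
pics
{'clock': np.float64(0.0), 'qpos': array([ 1.217,  0.412, -0.013,  1.597,  0.006,  1.134, -0.082]), 'qd': array([-0.   , -0.001, -0.001,  0.001, -0.001,  0.   , -0.002]), 'joint_torque': array([-1.0000e-03, -5.8794e+01,  6.4200e-01, -2.9107e+01, -5.4000e-02,
        1.8000e-02,  0.0000e+00]), 'tool_pos': array([ 175.987, -599.222,  246.811]), 'ee_rot': array([ 0.424,  0.567, -0.423,  0.566]), 'wrist_force': array([ 0.777, -0.107, -0.012]), 'torque': array([ 0.042,  0.063, -0.02 ]), 'width': np.float64(1.001)}
scene [[491.02357155   0.         268.39612845]
 [  0.         491.02357155 210.95867854]
 [  0.           0.           1.        ]] [ 2.17484922  1.10734007 -0.43679497] [-363.26667775 -262.23197788 1407.17808139]
key 0.81 [163.2 270.6  26.5  54.5]
key 0.71 [172.1 217.5  32.   48.6]
key 0.51 [290.5 148.4  15.7  27. ]
tray 0.69 [166.7 304.4 126.6 106.9]
fixture 0.92 [337.9 205.3  85.9  65. ]
fixture 0.53 [336.7 175.4  18.8  12.1]
wing_top 0.75 [339.4 176.9  16.1  11. ]
wing_top 0.29 [358.8 267.1  33.9  63.1]
bottle 0.66 [359.3 267.6  40.6  65.4]
jar 0.94 [212.1 187.6  23.5  29.5]
loupe 0.77 [291.  147.8  17.7  29.3]
top [[519.22767487   0.         282.96386122]
 [  0.         519.22767487 216.70942217]
 [  0.           0.           1.        ]] [ 2.10656651 -2.16062268  0.14034044] [  50.64975763  588.39096059 1059.31209289]
key 0.8 [402.8 232.2  35.9  29.4]
tray 0.93 [405.  216.7 100.   80.7]
fixture 0.77 [196.4 224.7  64.5  71.8]
wing_top 0.88 [191.5 224.4  23.   22.9]
bottle 0.9 [250.8 129.9  35.6  45.8]
bottle 0.34 [198.1 222.1  64.9  68.8]
jar 0.94 [301.8 315.1  22.3  27.7]
loupe 0.91 [188.2 322.2  28.8  22.4]
loupe 0.67 [405.  233.9  28.7  28.9]
```

View pics/scene0.png

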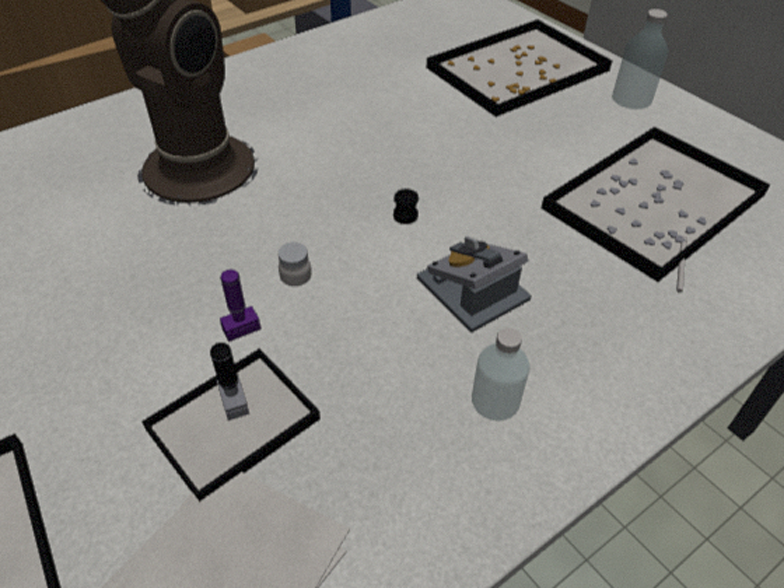

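View pics/top0.png

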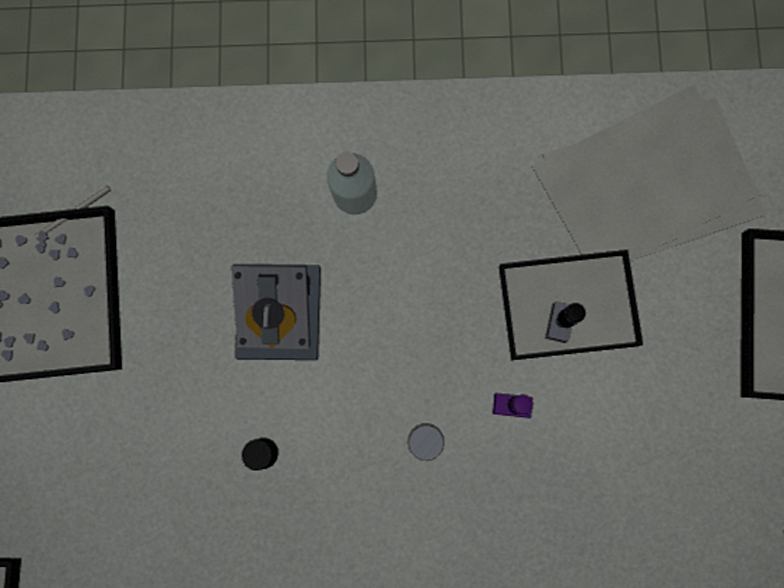

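The scene view shows the black key in the tray at about (228,380) and the purple one outside at (238,305). The screw is at about (473,243). The top view has the key's handle top at (573,313) and the wing at (266,316), both in pixels scaled by 1.4.

```bash
cat > h.py <<'E'
import numpy as np,cv2
from scipy.spatial.transform import Rotation as R
from plant import monitor, imaging, arm, models
def tool():
    s=monitor.state();T=np.eye(4);T[:3,:3]=R.from_quat(s["ee_rot"]).as_matrix();T[:3,3]=s["tool_pos"];return T
def cam(name):
    """frame, K, T world->cam"""
    T=tool();d=imaging.grab_frame(name);K=d["intrinsics"]
    if "rvec" in d:
        W=np.eye(4);W[:3,:3]=cv2.Rodrigues(np.array(d["rvec"],float))[0];W[:3,3]=np.ravel(d["tvec"])
    else: W=np.linalg.inv(T@d["T_tool_cam"])
    return d["frame"],K,W
def onz(uv,K,W,z):
    C=np.linalg.inv(W);r=C[:3,:3]@np.linalg.inv(K)@np.array([*uv,1.]);o=C[:3,3];return o+r*(z-o[2])/r[2]
def proj(P,K,W):
    p=np.atleast_2d(P)@W[:3,:3].T+W[:3,3];q=p@K.T;return q[:,:2]/q[:,2:]
def tri(obs):
    A=[];b=[]
    for uv,K,W in obs:
        C=np.linalg.inv(W);r=C[:3,:3]@np.linalg.inv(K)@np.array([*uv,1.]);r/=np.linalg.norm(r)
        M=np.eye(3)-np.outer(r,r);A.append(M);b.append(M@C[:3,3])
    return np.linalg.lstsq(np.vstack(A),np.hstack(b),rcond=None)[0]
E
python3 - <<'E'
from h import *
np.set_printoptions(precision=1,suppress=True)
f,K,W=cam("top");f2,K2,W2=cam("scene")
t=lambda u,v,z:onz((u/1.4,v/1.4),K,W,z)
print("tray",[t(*p,24) for p in [(500,265),(628,251),(642,345),(513,358)]])
print("handle top",t(573,313,133),"head corners",[t(*p,36) for p in [(557,302),(574,306),(567,342),(547,336)]])
print("fixture base right corners",t(320,265,0),t(319,359,0), "plate", [t(*p,95) for p in [(233,265),(309,265),(311,347),(236,348)]])
print("screws", t(237,275,100),t(300,275,50),t(302,342,50),t(242,342,100))
print("wing",t(266,316,100),tri([((190,225.7),K,W),((338,173.6),K2,W2)]))
print("wing ends",t(267,305,100),t(265,326,100))
for n,c,z in [("bottle",(352,190),0),("jar",(426,443),58),("loupe",(260,454),50)]: print(n,t(*c,z))
print("base",proj([[0,0,0],[300,0,0],[300,100,0]],K,W)*1.4)
print(tool(), imaging.grab_frame("wrist")["T_tool_cam"],imaging.grab_frame("wrist")["intrinsics"])
E
```

```text
tray [array([ 648.7, -126.9,   24. ]), array([ 665.3, -326.2,   24. ]), array([ 518.5, -337. ,   24. ]), array([ 503.6, -140.1,   24. ])]
handle top [ 556.  -210.7  133. ] head corners [array([ 586.4, -209.4,   36. ]), array([ 579.5, -234.8,   36. ]), array([ 524.9, -221. ,   36. ]), array([ 534.8, -191.4,   36. ])]
fixture base right corners [661.7 156.8   0. ] [511.5 159.5   0. ] plate [array([645.3, 273. ,  95. ]), array([642.2, 161.2,  95. ]), array([521.7, 158.9,  95. ]), array([523. , 267.4,  95. ])]
screws [629.2 265.8 100. ] [636.5 181.3  50. ] [533.8 178.6  50. ] [531.  257.7 100. ]
wing [567.8 223.1 100. ] [570.5 227.1  91.3]
wing ends [583.8 221.7 100. ] [553.2 224.5 100. ]
bottle [784.3 103.7   0. ]
jar [380.6  -3.1  58. ]
loupe [370.  241.3  50. ]
base [[430.9 707.2]
 [424.8 495.5]
 [359.1 496.9]]
[[   0.     1.     0.3  176.2]
 [  -0.     0.3   -1.  -599.6]
 [  -1.     0.     0.   247.6]
 [   0.     0.     0.     1. ]] [[   0.    -0.3    1.  -137.7]
 [  -0.    -1.    -0.3   79.8]
 [   1.     0.    -0.     0.2]
 [   0.     0.     0.     1. ]] [[323.    0.  279. ]
 [  0.  323.  213.1]
 [  0.    0.    1. ]]
```

Call:
servo_tool --motion '[8.7,0,4.75,-2.66,0,0,0,8.7,0,4.75,-2.66,0,0,0,8.7,0,4.75,-2.66,0,0,0,8.7,0,4.75,-2.66,0,0,0,8.7,0,4.75,-2.66,0,0,0,8.7,0,4.75,-2.66,0,0,0,8.7,0,4.75,-2.66,0,0,0,8.7,0,4.75,-2.66,0,0,0,8.7,0,4.75,-2.66,0,0,0,8.7,0,4.75,-2.66,0,0,0,8.7,0,0,0,-0.168,0,0,8.7,0,0,0,-0.168,0,0,8.7,0,0,0,-0.168,0,0,8.7,0,0,0,-0.168,0,0,8.7,0,0,0,-0.168,0,0,8.7,0,0,0,-0.168,0,0,8.7,0,0,0,-0.168,0,0,8.7,0,0,0,-0.168,0,0,8.7,0,0,0,-0.168,0,0,8.7,0,0,0,0,0,0]' --grip_force 40

```text
clock: 3.5
tool_pos: [556.9, -210.7, 247.6]
ee_rot: [-0.08, 0.703, 0.08, 0.703]
wrist_force: [0.5, 0.1, -1.0]
width: 0.992
```

```bash
python3 - <<'E'
from h import *
np.set_printoptions(precision=2,suppress=True)
print(monitor.state()["qpos"]);print(tool())
f,K,W=cam("wrist");np.savez("w1.npz",K=K,W=W,f=f)
cv2.imwrite("pics/w1.png",cv2.resize(f[:,:,::-1],(784,588),interpolation=cv2.INTER_CUBIC))
for r in models.silhouettes("key","wrist"): print(r["conf"],r["box"])
E
```

```text
[ 0.68  0.42 -0.54  1.64  0.23  1.15  0.31]
[[   0.     -0.22    0.97  556.87]
 [   0.      0.97    0.22 -210.69]
 [  -1.      0.      0.    247.59]
 [   0.      0.      0.      1.  ]]
0.79 [279.8, 203.6, 57.3, 67.5]
0.74 [166.1, 95.6, 83.8, 65.8]
```

View pics/w1.png

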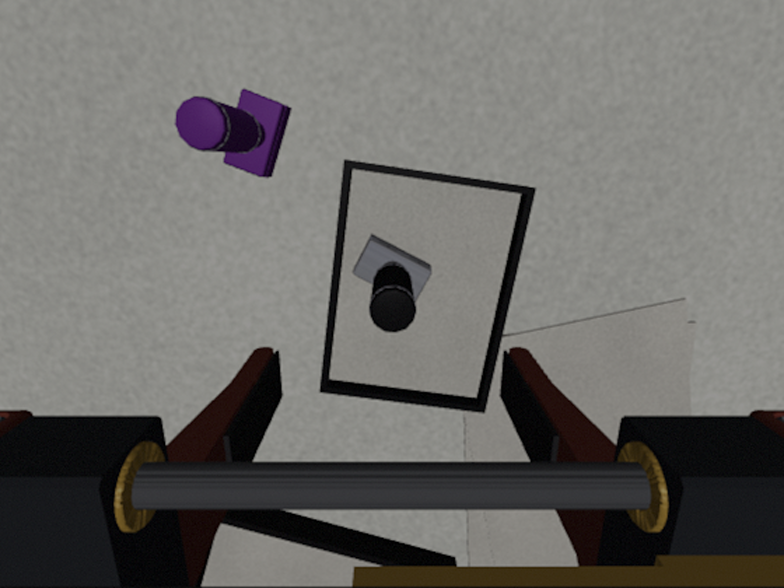

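The wrist view shows the black key in the tray: its handle top is centred near (393,309) and the head's corners are near (372,236), (431,265) and (353,272). The purple key is outside at (205,125).

```bash
python3 - <<'E'
from h import *
np.set_printoptions(precision=2,suppress=True)
d=np.load("w1.npz");K,W=d["K"],d["W"]
t=lambda u,v,z:onz((u/1.4,v/1.4),K,W,z)
h=t(393,308,133);print("handle",h)
a,b,c=t(372,237,36),t(431,267,36),t(353,271,36)
print(a,b,c,b-a,np.degrees(np.arctan2(*(b-a)[1::-1])),np.degrees(np.arctan2(*(c-a)[1::-1])))
T=tool();print("tool-frame delta to handle:",T[:3,:3].T@(h-T[:3,3]))
print("tray",[t(*p,24) for p in [(345,161),(535,188),(485,411),(321,391)]])
E
```

```text
handle [ 558.38 -212.87  133.  ]
[ 537.09 -190.86   36.  ] [ 587.59 -203.69   36.  ] [ 528.15 -220.66   36.  ] [ 50.5  -12.83   0.  ] -14.255723119490256 -106.70392009566339
tool-frame delta to handle: [114.65  -2.43   0.94]
tray [array([ 504.56, -140.48,   24.  ]), array([ 652.43, -127.15,   24.  ]), array([ 669.93, -324.16,   24.  ]), array([ 521.96, -337.47,   24.  ])]
```

Call:
servo_tool --motion '[8.7,0,-0.24,0.09,0,0,0,8.7,3.5,0,0,0,0,0,8.7,3.5,0,0,0,0,0,8.7,3.5,0,0,0,0,0,8.7,2.36,0,0,0,0,0,8.7,1,0,0,0,0,0,8.7,0,0,0,0,0,0,5,0,0,0,0,0,0,3.5,0,0,0,0,0,0,3,0,0,0,0,0,0,2.5,0,0,0,0,0,0,2,0,0,0,0,0,0,1,0,0,0,0,0,0,0,0,0,0,0,0,0,0,0,0,0,0,0,0,0,0,0,0,0,0,0]' --grip_force 45

```text
clock: 5.6
tool_pos: [558.3, -212.6, 109.0]
ee_rot: [-0.08, 0.703, 0.08, 0.703]
wrist_force: [0.5, -0.6, -0.1]
width: 0.314
```

Call:
servo_tool --motion '[0,-1,0,0,0,0,0,0,-2,0,0,0,0,0,0,-3,0,0,0,0,0,0,-4,0,0,0,0,0,0,-3,0,0,0,0,0,0,-2,0,0,0,0,0,0,0,0,0,0,0,0]'

```text
clock: 6.48
tool_pos: [559.2, -212.7, 261.8]
ee_rot: [-0.081, 0.701, 0.079, 0.704]
wrist_force: [-0.0, -0.1, -2.2]
width: 0.308
```

```bash
cat >> h.py <<'E'
def Rtool(psi,a,rel=28.5,tilt=28):
    """tool rotation: fixture yaw psi, key x at angle a (deg, ccw seen from outside) from fixture x"""
    B=R.from_euler("ZY",[psi,-tilt],degrees=True)*R.from_euler("Z",a,degrees=True)  # key frame
    return (B*R.from_euler("Z",rel,degrees=True)).as_matrix()@np.array([[0,0,1],[0,1,0],[-1,0,0]],float)
def delta(Rt,P,T=None):
    T=tool() if T is None else T
    return T[:3,:3].T@(P-T[:3,3]), R.from_matrix(T[:3,:3].T@Rt).as_rotvec()
E
python3 - <<'E'
from h import *
np.set_printoptions(precision=4,suppress=True)
Rt=Rtool(-1,0);print(Rt)
n=-Rt[:,0];P=np.array([569,225,95])+n*161-80*Rt[:,1]
print(P,delta(Rt,P));print(monitor.state()["wrist_force"],monitor.state()["width"]*88,tool()[:3,3])
E
```

```text
[[ 0.4694 -0.4059  0.7842]
 [-0.0082  0.886   0.4635]
 [-0.8829 -0.224   0.4126]]
[525.899  155.4363 255.0756] (array([  6.0211, 366.1833,  50.3592]), array([-0.2475, -0.4534, -0.1747]))
[-0.0066 -0.1069 -2.2442] 27.11646646038788 [ 559.2479 -212.6735  261.8276]
```

Call:
servo_tool --motion '[0,0,1.6,0.2,0,0,0,0,0,3.5,0.5,0,0,0,0,0,4.5,0.6,0,0,0,0,0,5,0.7,0,0,0,0,0,5,0.7,0,0,0,0,0,5,0.7,0,0,0,0,0,5,0.7,0,0,0,0,0,4,0.5,0,0,0,0,0.6,2,0.3,0,0,0,0,0,1,0.1,0,0,0,0,0,0,0,-0.0413,-0.0756,-0.0291,0,0,0,0,-0.0413,-0.0756,-0.0291,0,0,0,0,-0.0413,-0.0756,-0.0291,0,0,0,0,-0.0413,-0.0756,-0.0291,0,0,0,0,-0.0413,-0.0756,-0.0291,0,0,0,0,-0.0413,-0.0756,-0.0291,0,0,0,0,0,0,0,0,0,0,0,0,0,0]'

```text
clock: 8.72
tool_pos: [524.8, 155.0, 253.1]
ee_rot: [-0.205, 0.503, 0.12, 0.831]
wrist_force: [0.8, -0.2, -2.6]
width: 0.314
```

```bash
python3 - <<'E'
from h import *
np.set_printoptions(precision=3,suppress=True)
print(monitor.state()["qpos"]);T=tool();print(T)
f,K,W=cam("wrist");np.savez("w2.npz",K=K,W=W,f=f,T=T)
for n in ["wing_top","key"]:
  for r in models.silhouettes(n,"wrist"): print(n,r["conf"],r["box"])
cv2.imwrite("pics/w2.png",cv2.resize(f[:,:,::-1],(784,588),interpolation=cv2.INTER_CUBIC))
wt=np.array([569,225,95]);print(proj(wt,K,W)*1.4, proj(T[:3,3]+T[:3,0]*101,K,W)*1.4)
E
```

```text
[ 0.126  0.116 -0.685  2.105  0.588  0.605 -0.494]
[[  0.465  -0.406   0.787 524.814]
 [ -0.007   0.887   0.462 154.958]
 [ -0.885  -0.22    0.409 253.144]
 [  0.      0.      0.      1.   ]]
wing_top 0.79 [281.5, 118.2, 51.4, 54.5]
key 0.82 [275.5, 261.9, 91.3, 133.2]
[[394.566 162.593]] [[390.897 311.15 ]]
```

View pics/w2.png

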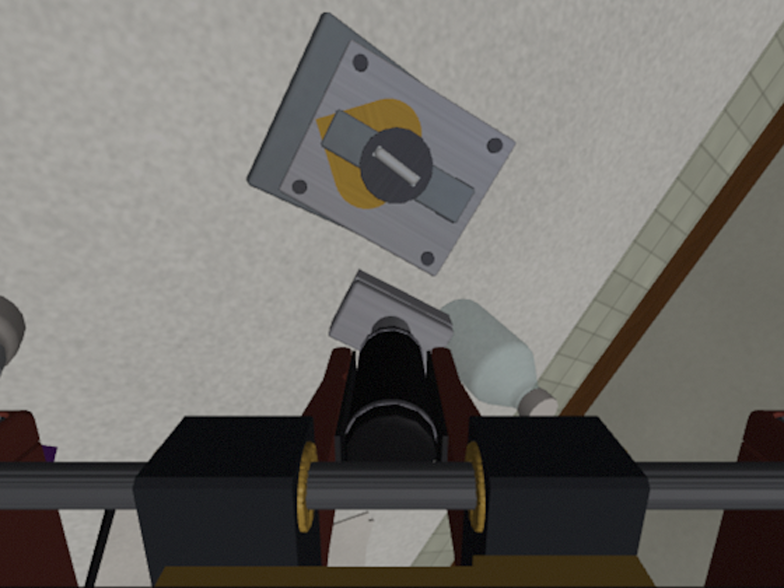

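The wrist view looks straight down the screw. The wing runs from (375,150) to (418,184) on the dark flange centred at (396,165). The key head is at (395,310), a few degrees off the wing. I'll view an enlarged crop to get exact corners.

```bash
python3 - <<'E'
from h import *
f=np.load("w2.npz")["f"]
cv2.imwrite("pics/c2.png",cv2.resize(f[75:165,235:335,::-1],(800,720),interpolation=cv2.INTER_CUBIC)[:600])
# refine plate + head edges: fit lines on sub-pixel gradient samples
g=cv2.GaussianBlur(cv2.cvtColor(f,cv2.COLOR_RGB2GRAY),(0,0),1.0).astype(np.float32)
def edge(p,q,w=5,n=40):
    p,q=np.array(p,float)/1.4,np.array(q,float)/1.4;d=(q-p)/np.linalg.norm(q-p);m=np.array([-d[1],d[0]])
    s=np.linspace(-w,w,8*w+1);pts=[]
    for t in np.linspace(.12,.88,n):
        c=p+t*(q-p);xy=(c+s[:,None]*m).astype(np.float32)
        v=cv2.remap(g,xy[None,:,0],xy[None,:,1],cv2.INTER_LINEAR)[0];k=np.abs(np.gradient(v)).argmax();pts.append(c+s[k]*m)
    l=cv2.fitLine(np.array(pts,np.float32),cv2.DIST_HUBER,0,.01,.01).ravel();return l
def X(a,b):
    t=np.linalg.solve(np.array([[a[0],-b[0]],[a[1],-b[1]]]),np.array([b[2]-a[2],b[3]-a[3]]));return a[2:]+t[0]*a[:2]
P=[(350,40),(515,143),(436,275),(280,190)]
L=[edge(P[i],P[(i+1)%4]) for i in range(4)]
ang=lambda l:np.degrees(np.arctan(l[1]/l[0]))
print("plate ang",[round(ang(l),2) for l in L]);C=[X(L[i-1],L[i]) for i in range(4)];print("corners",np.round(C,2).tolist())
for nm,p,q in [("strap up",(340,111),(375,131)),("strap up2",(432,162),(474,185)),("wing up",(378,146),(418,177)),("wing lo",(374,154),(414,185)),("head far",(358,277),(452,326))]: l=edge(p,q,3);print(nm,ang(l),l[2:])
E
```

```text
plate ang [np.float32(33.15), np.float32(-58.79), np.float32(26.94), np.float32(-64.24)]
corners [[252.16000366210938, 25.479999542236328], [368.8900146484375, 101.70999908447266], [311.239990234375, 196.8800048828125], [197.3699951171875, 139.0]]
strap up 29.622416 [256.2161   84.92542]
strap up2 28.455256 [322.27264 124.35746]
wing up 37.60747 [286.5157  116.38952]
wing lo 37.73332 [281.0235  120.78914]
head far 27.489178 [288.30307 218.19984]
```

View pics/c2.png

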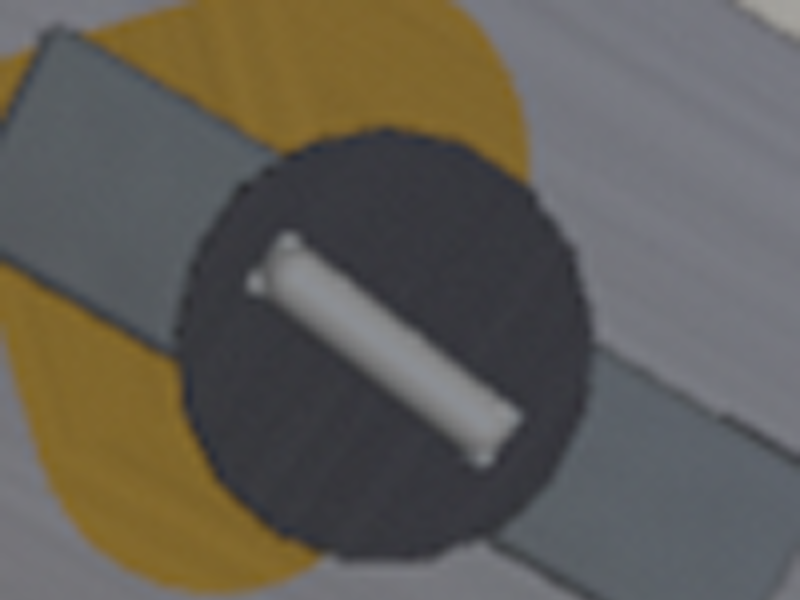

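```bash
cat > m.py <<'E'
from h import *
np.set_printoptions(precision=4,suppress=True)
d=np.load("w2.npz");K,W,T=d["K"],d["W"],d["T"];C=np.linalg.inv(W)
c=np.array([[252.16,25.48],[368.89,101.71],[311.24,196.88],[197.37,139.0]])
# plate frame: +x upslope. try assignment: edge0 along x (130)
obj=np.array([[-65,55,0],[65,55,0],[65,-55,0],[-65,-55,0]],float)
for s in (0,1):
  for ex in ((65,55),(66,56)) if s==0 else ((55,65),):
    o=obj*np.array([ex[0]/65,ex[1]/55,1])
    ok,rv,tv,err=cv2.solvePnPGeneric(o,c,K,None,flags=cv2.SOLVEPNP_IPPE)
    for r,t,e in zip(ok and rv,tv,err):
        Rw=C[:3,:3]@cv2.Rodrigues(r)[0];p=C[:3,:3]@t.ravel()+C[:3,3]
        print(s,ex,"reproj",e.ravel(),"centre",p,"x",Rw[:,0],"n",Rw[:,2],"tilt",np.degrees(np.arccos(Rw[2,2])),"yaw",np.degrees(np.arctan2(Rw[1,0],Rw[0,0])))
E
python3 m.py
```

```text
0 (65, 55) reproj [0.5389] centre [585.4702 222.4771  74.043 ] x [ 0.9598 -0.0264  0.2794] n [-0.2802 -0.0354  0.9593] tilt 16.40558160044072 yaw -1.5733137762915974
0 (65, 55) reproj [3.4394] centre [579.6405 223.399   73.0623] x [ 0.7468 -0.0212  0.6648] n [-0.6629  0.0582  0.7465] tilt 41.71318695098798 yaw -1.6264875076965997
0 (66, 56) reproj [0.4978] centre [588.1481 222.3813  68.8845] x [ 0.9564 -0.0263  0.291 ] n [-0.2918 -0.0374  0.9557] tilt 17.10956776825583 yaw -1.5744818324387715
0 (66, 56) reproj [3.3347] centre [582.543  223.3562  67.9537] x [ 0.7547 -0.0214  0.6557] n [-0.6537  0.0603  0.7544] tilt 41.028350746508444 yaw -1.6245852250100963
1 (55, 65) reproj [7.875] centre [561.7197 230.9738 112.1593] x [ 0.8699 -0.0243  0.4925] n [-0.3427  0.6884  0.6393] tilt 50.26369580114639 yaw -1.5977298024146713
1 (55, 65) reproj [7.9703] centre [562.4637 215.9187 110.2456] x [ 0.8795 -0.0245  0.4753] n [-0.3668 -0.6712  0.6441] tilt 49.89904328327448 yaw -1.5954463124572673
```

```bash
cat > m2.py <<'E'
from h import *
from scipy.optimize import least_squares
np.set_printoptions(precision=2,suppress=True)
d=np.load("w2.npz");K,W,T,f=d["K"],d["W"],d["T"],d["f"]
c=np.array([[252.16,25.48],[368.89,101.71],[311.24,196.88],[197.37,139.0]])
obj=np.array([[-65,55,0],[65,55,0],[65,-55,0],[-65,-55,0]],float)
for use in ([0,1,2,3],[1,2,3],[0,1,2]):
    fn=lambda q:(proj(obj[use]@R.from_euler("ZY",[q[0],-28],degrees=True).as_matrix().T+q[1:],K,W)-c[use]).ravel()
    s=least_squares(fn,[-1.5,569,225,75]);print(use,s.x,"res",s.fun)
# key in hand
def keypts(rel,P,dx=0,h=101): # P in key frame -> world
    return (T@np.c_[np.c_[h-P[:,2], 0*P[:,0],0*P[:,0]]+ (P[:,:2]@np.array([[0,1],[0,0]]))@np.zeros((2,3)),np.ones(len(P))].T).T[:,:3]
def kw(rel,P,h=101):
    a=np.radians(rel);zx=np.array([np.sin(-a),np.cos(a)]) # key x in tool (y,z)
    # tool y = key-dir at rel+90, tool z = key-dir at rel
    ty=np.array([-np.sin(a),np.cos(a)]);tz=np.array([np.cos(a),np.sin(a)])
    L=np.c_[h-P[:,2],P[:,:2]@ty,P[:,:2]@tz];return L@T[:3,:3].T+T[:3,3]
box=np.array([[x,y,z] for z in (0,28) for x,y in ((-28,16),(28,16),(28,-16),(-28,-16))],float)
for rel in (27,28.5,30):
    p=proj(kw(rel,box),K,W);ln=lambda a,b:(np.degrees(np.arctan((p[b]-p[a])[1]/(p[b]-p[a])[0])))
    print(rel,"bottom edge ang",ln(0,1),"top edge ang",ln(4,5));print((p*1.4).round(1).tolist())
p=(proj(kw(28.5,box),K,W)-[225,180])*8
im=cv2.resize(f[180:255,225:325,::-1],(800,600),interpolation=cv2.INTER_CUBIC)
for i in range(4):
    for o in (0,4): cv2.line(im,*[tuple(int(v) for v in p[k]) for k in (o+i,o+(i+1)%4)],(0,255,0) if o else (0,0,255),1)
cv2.imwrite("pics/k2.png",im)
E
python3 m2.py
```

```text
[0, 1, 2, 3] [ -1.96 585.07 223.    69.55] res [-1.99  1.71  1.11 -0.47  0.07  1.61  0.96 -2.91]
[1, 2, 3] [ -0.88 585.28 221.57  67.86] res [-0.69 -0.86 -0.01  1.56  0.72 -0.59]
[0, 1, 2] [ -2.89 586.39 224.44  66.44] res [ 0.02  0.53  0.76 -0.55 -0.85 -0.01]
27 bottom edge ang 26.238251942277927 top edge ang 26.019726561826165
[[358.1, 263.7], [448.9, 308.5], [421.7, 355.7], [333.1, 313.8], [354.1, 276.4], [455.8, 326.1], [425.3, 378.1], [326.3, 332.0]]
28.5 bottom edge ang 27.71816390089471 top edge ang 27.492093761281755
[[359.4, 262.9], [448.9, 309.9], [420.5, 356.4], [333.0, 312.4], [355.5, 275.5], [455.8, 327.7], [423.9, 378.9], [326.2, 330.4]]
30 bottom edge ang 29.20115041982583 top edge ang 28.968250504343512
[[360.7, 262.1], [448.8, 311.4], [419.2, 357.1], [332.9, 310.9], [357.0, 274.6], [455.8, 329.3], [422.5, 379.7], [326.1, 328.8]]
```

View pics/k2.png

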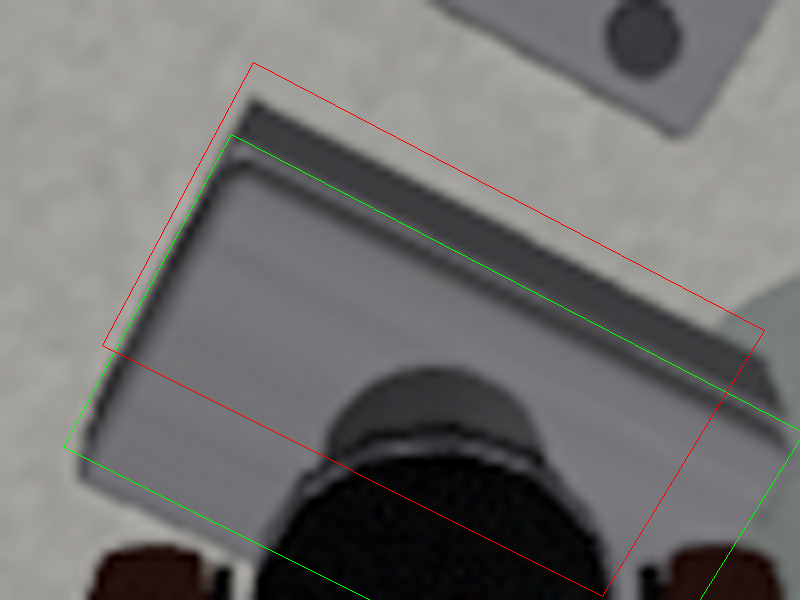

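The overlay shows the key's yaw in the hand is right, since the edges are parallel. The head sits about 2-4 px lower than predicted, so it may be offset or tilted a little. I'll compare the neck and handle rings to separate shift from tilt.

```bash
cat > m3.py <<'E'
exec(open("m2.py").read().split("for rel in")[0].split("c=np.array")[0]); src=open("m2.py").read(); exec(src[src.index("def kw"):src.index("for rel in")])
C=np.linalg.inv(W); iT=np.linalg.inv(T)
def ray_yz(uv,x): # tool y,z where pixel ray meets tool plane x
    o=(iT@C)[:3,3];r=(iT@C)[:3,:3]@np.linalg.inv(K)@np.array([*uv,1.]);return (o+r*(x-o[0])/r[0])[1:]
print("T_tool_cam",iT@C)
th=np.linspace(0,2*np.pi,181)
for nm,r,z,obs in (("neck@28",10,28,367),("handle@50",14,50,430),("handle@50b",14,50,455)):
    ci=np.c_[r*np.cos(th),r*np.sin(th),0*th+z];p=(proj(kw(28.5,ci),K,W)-[225,180])*8
    i=p[:,1].argmin();print(nm,"pred apex",p[i],"obs",obs)
px=lambda a,b,s,o:np.array([a/s+o[0],b/s+o[1]])
A=ray_yz(px(250,97,8,(225,180)),101);B=ray_yz(px(765,355,8,(225,180)),101)
pa=np.linalg.inv(T)[:3]@np.r_[kw(28.5,box[:1])[0],1];pb=np.linalg.inv(T)[:3]@np.r_[kw(28.5,box[1:2])[0],1]
print("bottom corners obs-pred yz",A-pa[1:],B-pb[1:])
for x in (155,161,167): print("wing",x,ray_yz((284,118.75),x),"flange",ray_yz((283.25,118.1),x+16))
def aw(p,q): # angle of line in key x terms
    u,v=ray_yz(p,161),ray_yz(q,161);d=v-u;return np.degrees(np.arctan2(d[0],d[1]))
print("wing ang(y/z)",aw((281.02,120.79),(281.02+10,120.79+10*np.tan(np.radians(37.73)))),aw((286.52,116.39),(296.52,116.39+10*np.tan(np.radians(37.61)))))
print("strap ang",aw((256.2,84.9),(322.3,124.36)),"key bottom",np.degrees(np.arctan2(*(B-A))),"pred",np.degrees(np.arctan2(*(pb-pa)[1:])))
E
python3 m3.py
```

```text
T_tool_cam [[  -0.     -0.29    0.96 -137.78]
 [  -0.     -0.96   -0.29   79.93]
 [   1.     -0.     -0.     -0.15]
 [   0.      0.      0.      1.  ]]
neck@28 pred apex [434.92 331.07] obs 367
handle@50 pred apex [435.71 371.59] obs 430
handle@50b pred apex [435.71 371.59] obs 455
bottom corners obs-pred yz [-3.35 -0.41] [-2.47  0.09]
wing 155 [76.85  4.24] flange [77.25  3.79]
wing 161 [76.78  4.33] flange [77.2   3.86]
wing 167 [76.72  4.42] flange [77.15  3.94]
wing ang(y/z) -36.648026263312374 -36.32609243126657
strap ang -29.423237256521713 key bottom -27.458808958289058 pred -28.49999999999997
```

Call:
servo_tool --motion '[0,0,1,0,0,0,0,0,0,2.5,0.2,0,0,0,0,0,2.5,0.2,0,0,0,0,0,1.485,0.065,0,0,0,0,0,0.5,0,0,0,0,0,0,0,0,0.07,0,0,0,0,0,0,0.07,0,0,0,1.5,0,0,0,0,0,0,1.5,0,0,0,0,0,0,1.0,0,0,0,0,0,0,0,0,0,0,0,0,0,0,0,0,0,0,0]' --grip_force 60

```text
clock: 10.38
tool_pos: [514.5, 228.0, 202.3]
ee_rot: [-0.147, 0.51, 0.085, 0.843]
wrist_force: [0.8, -0.5, -1.9]
width: 0.31
```

```bash
python3 - <<'E'
from h import *
np.set_printoptions(precision=3,suppress=True)
T=tool();print(T);T0=np.load("w2.npz")["T"];D=np.linalg.inv(T0)@T;print("moved (old tool frame)",D[:3,3],R.from_matrix(D[:3,:3]).as_rotvec())
f,K,W=cam("wrist");np.savez("w3.npz",K=K,W=W,f=f,T=T)
a=cv2.resize(f[170:270,230:330,::-1],(600,600),interpolation=cv2.INTER_CUBIC)
cv2.imwrite("pics/w3.png",a)
E
```

```text
[[  0.466  -0.293   0.835 514.529]
 [ -0.006   0.942   0.335 227.969]
 [ -0.885  -0.161   0.437 202.253]
 [  0.      0.      0.      1.   ]]
moved (old tool frame) [39.761 80.139  4.787] [ 0.139 -0.002  0.   ]
```

View pics/w3.png

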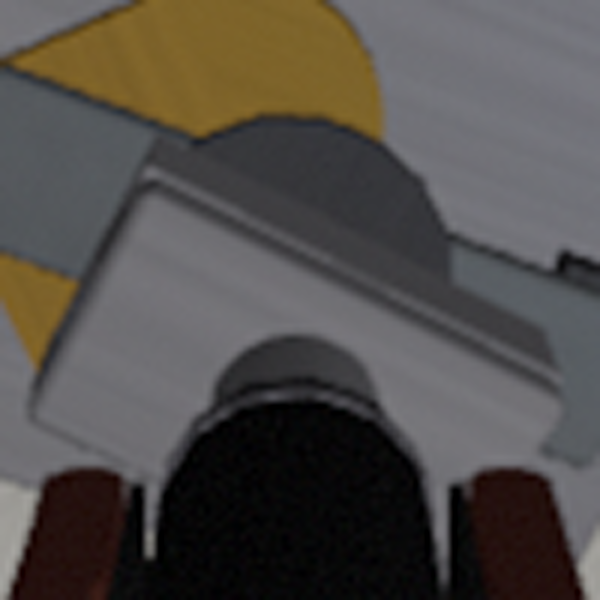

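```bash
cat > m4.py <<'E'
from h import *
from scipy.optimize import least_squares
np.set_printoptions(precision=2,suppress=True)
d=np.load("w3.npz");K,W,T=d["K"],d["W"],d["T"];M=np.linalg.inv(T)@np.linalg.inv(W)
def yz(uv,x):
    r=M[:3,:3]@np.linalg.inv(K)@np.array([*uv,1.]);o=M[:3,3];return (o+r*(x-o[0])/r[0])[1:]
s=lambda p:(p[0]/6+230-.42,p[1]/6+170-.42)
fl=[(200,140),(250,120),(300,115),(350,125),(400,155),(430,195),(447,235)]
for x in (130,133.7,137):
    q=np.array([yz(s(p),x) for p in fl]);r=least_squares(lambda c:np.linalg.norm(q-c,axis=1)-24,[0,0]);print("flange centre yz",x,r.x,r.fun)
A,B=yz(s((153,140)),101),yz(s((545,333)),101);print("key bottom edge corners",A,B,"len",np.linalg.norm(B-A),"ang",np.degrees(np.arctan2(*(B-A))))
u=(B-A)/np.linalg.norm(B-A);m=np.array([-u[1],u[0]]);print("key centre",(A+B)/2+16*m,(A+B)/2-16*m)
E
python3 m4.py
```

```text
flange centre yz 130 [-3.8  -1.46] [-0.17 -0.14  0.06  0.23  0.22 -0.19 -0.19]
flange centre yz 133.7 [-4.59 -1.33] [-0.07 -0.14  0.01  0.17  0.19 -0.18 -0.1 ]
flange centre yz 137 [-5.3  -1.22] [ 0.02 -0.13 -0.02  0.11  0.15 -0.16 -0.02]
key bottom edge corners [ 23.44 -18.28] [-2.37 32.2 ] len 56.687974860094414 ang -27.07758111876769
key centre [-3.71 -0.32] [24.78 14.24]
```

The key's centre and the screw's flange agree to about 1 mm. I'll apply a small correction and advance in stages while watching the force.

Call:
servo_tool --motion '[0,0,-0.06,-0.06,0,0,0,0,0.7,0,0,0,0,0,0,0.7,0,0,0,0,0,0,0.2,0,0,0,0,0,0,0.2,0,0,0,0,0,0,0,0,0,0,0,0,0,0,0,0,0,0,0]'

```text
clock: 11.3
tool_pos: [522.5, 227.1, 185.9]
ee_rot: [-0.147, 0.51, 0.085, 0.843]
wrist_force: [0.3, -0.2, -2.5]
width: 0.307
```

Call:
servo_tool --motion '[0,0.15,0,0,0,0,0,0,0.15,0,0,0,0,0,0,0,0,0,0,0,0,0,0,0,0,0,0,0]'

```text
clock: 11.8
tool_pos: [523.9, 227.0, 183.1]
ee_rot: [-0.147, 0.51, 0.085, 0.843]
wrist_force: [-0.8, -0.6, -3.1]
width: 0.313
```

```bash
cat > st.py <<'E'
from h import *
np.set_printoptions(precision=3,suppress=True)
s=monitor.state();T=tool();D=np.linalg.inv(np.load("w3.npz")["T"])@T
print(round(s["clock"],2),"rel w3",D[:3,3],R.from_matrix(D[:3,:3]).as_rotvec(),"F tool",T[:3,:3].T@s["wrist_force"],"M",T[:3,:3].T@s["torque"],"q",s["qpos"])
E
python3 st.py
```

```text
11.8 rel w3 [21.289 -0.616 -0.847] [-0.  0. -0.] F tool [ 2.43   0.127 -2.228] M [0.007 0.637 0.24 ] q [-0.118  0.285 -0.634  2.121  0.933  0.609 -1.1  ]
```

Call:
servo_tool --motion '[0,0.2,0,0,0,0,0,0,0.2,0,0,0,0,0,0,0.2,0,0,0,0,0,0,0,0,0,0,0,0,0,0,0,0,0,0,0]'

```text
clock: 12.42
tool_pos: [526.6, 227.1, 178.1]
ee_rot: [-0.147, 0.51, 0.085, 0.843]
wrist_force: [-4.7, -0.3, 3.5]
width: 0.315
```

```bash
python3 st.py; python3 - <<'E'
from h import *
T=tool();f,K,W=cam("wrist");np.savez("w4.npz",K=K,W=W,f=f,T=T)
a=cv2.resize(f[150:270,220:340,::-1],(400,400),interpolation=cv2.INTER_CUBIC)
f,K,W=cam("scene");b=cv2.resize(f[120:240,280:400,::-1],(400,400),interpolation=cv2.INTER_CUBIC)
cv2.imwrite("pics/w4.png",np.hstack([a,b]))
E
```

```text
12.43 rel w3 [26.971 -0.489 -0.764] [-0. -0. -0.] F tool [-5.265  0.508 -2.556] M [ 0.013  1.058 -0.15 ] q [-0.124  0.296 -0.626  2.121  0.952  0.604 -1.117]
```

View pics/w4.png

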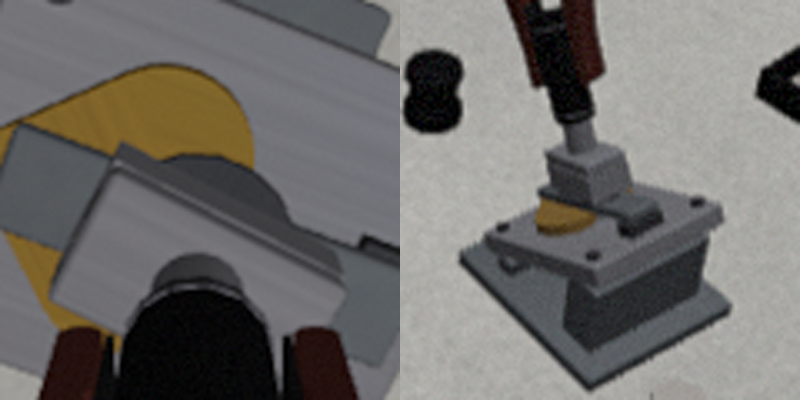

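The key is in contact near the flange depth. The scene view shows its head sitting flat over the screw, in line with it. I'll make a short test turn and check torque and side force.

Call:
servo_tool --motion '[0,0.05,0,0,0,0,0,0,0,0,0,0,0,0,0,0.01,0,0.012,0.06,0,0,0,0.01,0,0.012,0.06,0,0,0,0.01,0,0.012,0.06,0,0,0,0.01,0,0.012,0.06,0,0,0,0,0,0,0,0,0]'

```text
clock: 13.4
tool_pos: [527.8, 227.4, 178.2]
ee_rot: [-0.045, 0.516, 0.023, 0.855]
wrist_force: [-7.1, -0.5, 7.4]
width: 0.31
```

```bash
python3 st.py
```

```text
13.4 rel w3 [27.523 -0.525  0.378] [ 0.241 -0.001 -0.   ] F tool [-9.837 -0.237 -2.923] M [ 0.083  0.755 -0.525] q [-0.154  0.291 -0.591  2.121  0.941  0.593 -1.349]
```

Call:
servo_tool --motion '[0,0.012,0,0.01,0.06,0,0,0,0.012,0,0.01,0.06,0,0,0,0.012,0,0.01,0.06,0,0,0,0.012,0,0.01,0.06,0,0,0,0.012,0,0.01,0.06,0,0,0,0,0,0,0,0,0]'

```text
clock: 14.15
tool_pos: [528.9, 227.2, 177.9]
ee_rot: [0.084, 0.513, -0.054, 0.853]
wrist_force: [-4.1, -1.8, 6.8]
width: 0.316
```

```bash
python3 st.py
```

```text
14.15 rel w3 [28.215 -1.021  1.072] [ 0.541 -0.002 -0.   ] F tool [-7.876 -1.932 -0.083] M [ 0.006  0.3   -0.721] q [-0.19   0.285 -0.546  2.122  0.925  0.581 -1.636]
```

Call:
servo_tool --motion '[0,0.014,0,0.012,0.06,0,0,0,0.014,0,0.012,0.06,0,0,0,0.014,0,0.012,0.06,0,0,0,0.014,0,0.012,0.06,0,0,0,0.014,0,0.012,0.06,0,0,0,0.014,0,0.012,0.06,0,0,0,0.014,0,0.012,0.06,0,0]'

```text
clock: 15.02
tool_pos: [530.2, 226.4, 177.4]
ee_rot: [0.26, 0.49, -0.16, 0.816]
wrist_force: [-3.6, -1.6, 7.3]
width: 0.312
```

```bash
python3 st.py; python3 - <<'E'
from h import *
f,K,W=cam("wrist")
a=cv2.resize(f[150:270,220:340,::-1],(400,400),interpolation=cv2.INTER_CUBIC)
f,K,W=cam("scene");b=cv2.resize(f[120:240,280:400,::-1],(400,400),interpolation=cv2.INTER_CUBIC)
cv2.imwrite("pics/w5.png",np.hstack([a,b]))
E
```

```text
15.03 rel w3 [29.279 -2.087  1.728] [ 0.962 -0.002 -0.001] F tool [-8.166 -1.188  1.152] M [-0.107 -0.348 -0.844] q [-0.241  0.278 -0.484  2.124  0.903  0.565 -2.038]
```

View pics/w5.png

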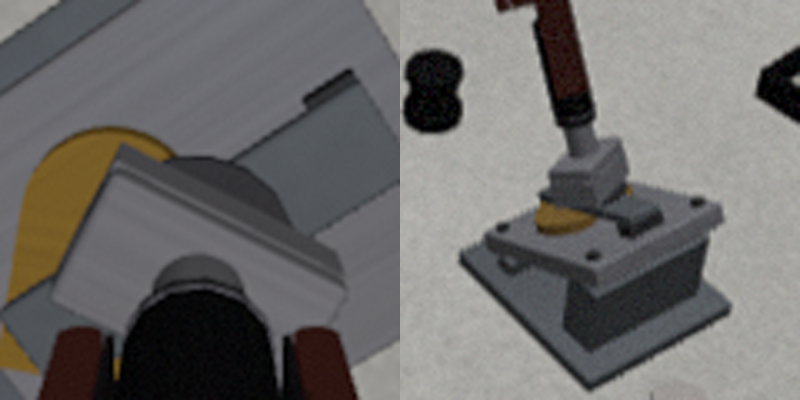

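The force stayed near -8 N axial while I advanced about 2.4 mm/rad, so the screw is turning with the key. The view still shows the key in line. I'll continue to the stop.

Call:
servo_tool --motion '[0,0.012,0,0.012,0.05,0,0,0,0.012,0,0.012,0.05,0,0,0,0.012,0,0.012,0.05,0,0,0,0.012,0,0.012,0.05,0,0,0,0,0,0,0,0,0]'

```text
clock: 15.75
tool_pos: [530.6, 225.9, 177.2]
ee_rot: [0.339, 0.472, -0.209, 0.787]
wrist_force: [-4.9, -3.0, 7.3]
width: 0.315
```

```bash
python3 st.py
```

```text
15.75 rel w3 [29.705 -2.65   1.747] [ 1.161 -0.002 -0.001] F tool [-8.696 -2.779  1.646] M [-0.21  -0.474 -0.998] q [-0.265  0.275 -0.454  2.125  0.892  0.557 -2.227]
```

Call:
servo_tool --motion '[0,0.01,0,0.01,0.05,0,0,0,0.01,0,0.01,0.05,0,0,0,0,0,0,0,0,0]'

```text
clock: 16.12
tool_pos: [530.4, 225.5, 176.9]
ee_rot: [0.377, 0.461, -0.232, 0.769]
wrist_force: [-7.6, -4.5, 9.1]
width: 0.309
```

```bash
python3 st.py
```

```text
16.12 rel w3 [29.797 -2.878  1.349] [ 1.258 -0.002 -0.002] F tool [-11.604  -4.763   2.174] M [-0.997 -0.655 -1.517] q [-0.278  0.273 -0.439  2.127  0.887  0.554 -2.322]
```

The torque jumped to about -1 N m, so the screw is at its stop. I'll hold briefly, relieve the twist a little, and lift off along the axis.

Call:
servo_tool --motion '[0,0,0,0,0,0,0,0,0,0,0,0,0,0,0,0,0,0,0,0,0,0,0,0,0,-0.04,0,0,0,-0.05,0,0,-0.03,0,0,0,-0.1,0,0,0,0,0,0,-0.4,0,0,0,0,0,0,-0.5,0,0,0,0,0,0,-0.6,0,0,0,0,0,0,-0.8,0,0,0,0,0,0,-2,0,0,0,0,0,0,-3,0,0,0,0,0,0,-2,0,0,0,0,0,0,-1,0,0,0,0,0,0,0,0,0,0,0,0]'

```text
clock: 18.0
tool_pos: [481.5, 227.0, 269.2]
ee_rot: [0.351, 0.469, -0.215, 0.781]
wrist_force: [1.3, -0.1, -2.6]
width: 0.313
```

```bash
python3 st.py; python3 - <<'E'
from h import *
np.set_printoptions(precision=4,suppress=True)
T=tool();f,K,W=cam("wrist");np.savez("w6.npz",K=K,W=W,f=f,T=T)
a=cv2.resize(f[60:270,190:370,::-1],(514,600),interpolation=cv2.INTER_CUBIC)
cv2.imwrite("pics/w6.png",a)
x=T[:3,0];ax=np.cross(x,[0,0,-1]);an=np.arcsin(np.linalg.norm(ax));rv=T[:3,:3].T@(ax/np.linalg.norm(ax)*an)
R1=T[:3,:3]@R.from_rotvec(rv).as_matrix();print("pos",T[:3,3],"untilt rv",rv,"then z az",np.degrees(np.arctan2(R1[1,2],R1[0,2])))
print("shift after untilt", R1.T@(np.array([575,-226,260])-T[:3,3]))
E
```

```text
18.0 rel w3 [-74.631  -2.035   1.382] [ 1.19  -0.001  0.   ] F tool [ 2.866 -0.077  0.004] M [-0.014  0.464 -0.568] q [-0.203  0.072 -0.549  2.098  0.585  0.701 -1.995]
pos [481.4915 226.9897 269.2113] untilt rv [ 0.      0.3255 -0.3609] then z az -48.72210747007105
shift after untilt [   9.2113 -228.5693  402.1189]
```

View pics/w6.png

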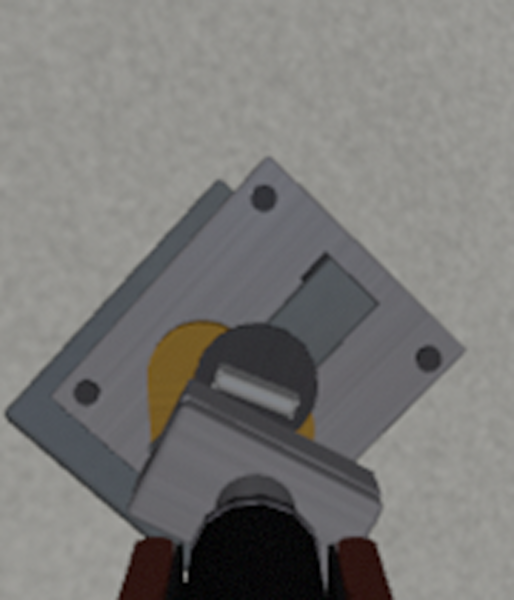

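The view shows the wing turned about 70° from the strap and parallel to the key, so the screw is at its stop. Now I'll set the tool upright and carry the key back.

Call:
servo_tool --motion '[0,0,0,0,0,0.04,-0.045,0,0,0,0,0,0.075,-0.083,0,0,0,0,0,0.085,-0.094,0,0,0,0,0,0.08,-0.089,0,0,0,0,0,0.0455,-0.05,0,0,0,0,0,0,0,0,0.1,-0.7,1.2,0,0,0,0,0.1,-1.6,2.8,0,0,0,0,0.1,-2.4,4.2,0,0,0,0,0.1,-2.8,4.9,0,0,0,0,0.1,-2.8,4.9,0,0,0,0,0.1,-2.8,4.9,0,0,0,0,0.1,-2.8,4.9,0,0,0,0,0.1,-2.8,4.9,0,0,0,0,0.1,-2.2,4,0,0,0,0,0,-1.4,2.5,0,0,0,0,0,-0.56,1,0,0,0,0,0,0,0,0,0,0,0,0,0,0,0,0,0]'

```text
clock: 20.42
tool_pos: [574.8, -224.1, 259.8]
ee_rot: [0.291, 0.645, -0.291, 0.644]
wrist_force: [0.5, 0.4, -2.7]
width: 0.31
```

```bash
python3 - <<'E'
from h import *
np.set_printoptions(precision=3,suppress=True)
T=tool();print(T,monitor.state()["qpos"],monitor.state()["width"]*88)
f,K,W=cam("wrist");np.savez("w7.npz",K=K,W=W,f=f,T=T)
a=cv2.resize(f[60:270,150:430,::-1],(533,400),interpolation=cv2.INTER_CUBIC)
f,K,W=cam("scene");b=cv2.resize(f[160:360,80:213,::-1],(266,400),interpolation=cv2.INTER_CUBIC)
cv2.imwrite("pics/w7.png",np.hstack([a,b]))
E
```

```text
[[  -0.001    0.75     0.661  574.829]
 [   0.       0.661   -0.75  -224.149]
 [  -1.      -0.001   -0.001  259.825]
 [   0.       0.       0.       1.   ]] [ 0.516  0.409 -0.306  1.585  0.131  1.169 -0.666] 27.280061361783417
```

View pics/w7.png

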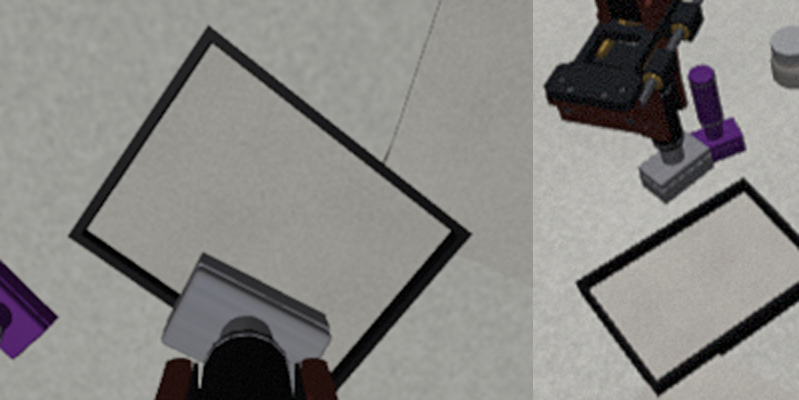

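The key hangs upright over the tray with the head well inside the rim's footprint. I'll lower it gently.

Call:
servo_tool --motion '[0,1.5,0,0,0,0,0,0,3,0,0,0,0,0,0,3.5,0,0,0,0,0,0,3,0,0,0,0,0,0,2,0,0,0,0,0,0,1,0,0,0,0,0,0,0.5,0,0,0,0,0,0,0.2,0,0,0,0,0,0,0,0,0,0,0,0,0,0,0,0,0,0,0]'

```text
clock: 21.78
tool_pos: [575.0, -226.2, 113.3]
ee_rot: [0.291, 0.644, -0.292, 0.644]
wrist_force: [0.4, 0.2, -2.9]
width: 0.31
```

Call:
servo_tool --motion '[0,0.1,0,0,0,0,0,0,0.1,0,0,0,0,0,0,0,0,0,0,0,0,0,0,0,0,0,0,0]'

```text
clock: 22.28
tool_pos: [574.6, -226.0, 110.6]
ee_rot: [0.291, 0.645, -0.292, 0.644]
wrist_force: [-0.3, 1.1, -3.2]
width: 0.312
```

Call:
servo_tool --motion '[0,0.08,0,0,0,0,0,0,0.06,0,0,0,0,0,0,0,0,0,0,0,0,0,0,0,0,0,0,0]'

```text
clock: 22.78
tool_pos: [574.7, -226.0, 109.2]
ee_rot: [0.291, 0.645, -0.292, 0.644]
wrist_force: [-0.3, 0.2, -2.8]
width: 0.313
```

Call:
servo_tool --motion '[0,0.05,0,0,0,0,0,0,0.05,0,0,0,0,0,0,0,0,0,0,0,0,0,0,0,0,0,0,0]'

```text
clock: 23.28
tool_pos: [574.8, -226.1, 109.1]
ee_rot: [0.291, 0.644, -0.292, 0.644]
wrist_force: [-2.9, 0.5, 5.1]
width: 0.313
```

Call:
servo_tool --motion '[0,-0.03,0,0,0,0,0,0,0,0,0,0,0,0,2.9,0,0,0,0,0,0,3.2,0,0,0,0,0,0,3.6,0,0,0,0,0,0,4.5,0,0,0,0,0,0,6,0,0,0,0,0,0,8,0,0,0,0,0,0,8.7,0,0,0,0,0,0,8.7,0,0,0,0,0,0]' --grip_force 10

```text
clock: 24.52
tool_pos: [574.6, -226.1, 108.5]
ee_rot: [0.291, 0.645, -0.292, 0.644]
wrist_force: [-0.1, -0.6, -0.1]
width: 0.926
```

Call:
servo_tool --motion '[8.7,-0.5,0,0,0,0,0,8.7,-2,0,0,0,0,0,8.7,-4,0,0,0,0,0,8.7,-5,0,0,0,0,0,8.7,-4,0,0,0,0,0,8.7,0,0,0,0,0,0,8.7,0,0,0,0,0,0]'

```text
clock: 25.4
tool_pos: [574.5, -226.0, 263.2]
ee_rot: [0.291, 0.645, -0.292, 0.644]
wrist_force: [-0.6, -0.5, -0.9]
width: 0.993
```

```bash
python3 - <<'E'
from h import *
print(monitor.state()["clock"],tool()[:3,3],monitor.state()["width"])
f,K,W=cam("wrist");a=cv2.resize(f[60:270,150:430,::-1],(533,400),interpolation=cv2.INTER_CUBIC)
f,K,W=cam("scene");b=cv2.resize(f[160:360,80:213,::-1],(266,400),interpolation=cv2.INTER_CUBIC)
cv2.imwrite("pics/w8.png",np.hstack([a,b]))
for n in ["bottle","jar","loupe"]:
  for c in ["scene","top"]:
    if n=="bottle" and c=="top": imaging.grab_frame("top")
    r=models.silhouettes(n,c);print(n,c,[(round(q["conf"],2),np.round(q["box"],1).tolist()) for q in r[:2]])
E
```

```text
25.4 [ 574.47728252 -225.99061265  263.19220196] 0.9929734534521482
bottle scene [(0.94, [358.4, 265.9, 38.8, 65.7])]
bottle top [(0.69, [250.9, 129.8, 35.8, 41.3])]
jar scene [(0.62, [211.9, 188.4, 23.3, 33.9])]
jar top [(0.9, [301.3, 316.4, 21.0, 33.5])]
loupe scene [(0.78, [289.6, 148.4, 19.2, 28.3]), (0.33, [340.0, 173.6, 15.0, 14.2])]
loupe top [(0.97, [188.2, 324.1, 27.4, 20.7])]
```

View pics/w8.png

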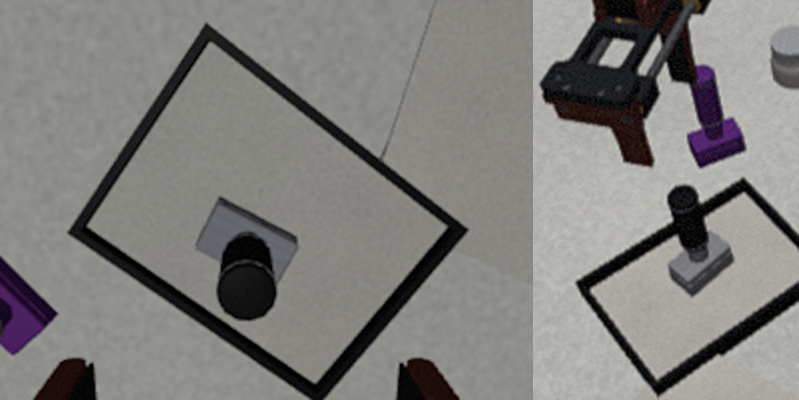

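The key stands upright inside the tray and is released, and the bystanders haven't moved. I'm handing in.

```bash
python3 -c "
from plant import arm
print(arm.finish_job())"
```

```text
the job is handed in; nothing more can be done
None
```

The clamp is tightened, and the key is standing upright and released on the tray floor. I handed the job in at about 25.5 s of the 67 s allowed; it reports no verdict.

- **On the screw:** I took the black key, tilted it 28° and pushed it on until it met resistance at about the estimated flange depth. I could not see directly how far on it was. While I turned it, the axial force stayed near 8 N as I followed the screw in at about 2.4 mm per rad, which fits the key being fully on.
- **At the stop:** I turned it about 1.26 rad clockwise until the torque jumped to about 1 N m. After I lifted the key off, the wrist picture showed the wing about 70° from the strap, in line with the key.
- **Back in the tray:** The last wrist and scene pictures show the key upright inside the tray with the gripper open and clear of it. The bottle, jar and loupe are within about 2 px of where they started.
- **What disagreed:** The wrist camera put the key about 3 mm off the tool axis, while the top camera suggested an offset the other way. I corrected for about 2 mm during the turn, and the side forces stayed under 5 N. Fitting the plate's tilt from its corners gave 16–17° instead of the stated 28°, so I used 28°.

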